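# Put the crew's flasks back in their own holders

### The job

The crew's four drinking flasks stand scattered among their four holders on the water-station table: stand each flask upright on the floor of the holder whose ring and pad have the colour of its cap, and let go of it. The flasks have glass liners, so keep them upright and set them down without dropping them or knocking any over, and leave the mug and the lunch box where they are.

Things in the scene. Friction and masses are not known exactly. Their poses are not given: they have to be found in the camera images.
- flask_red: Loose upright drinking flask with a red screw cap and a white body with a red band; 150 mm tall overall. Body 56 mm in diameter up to 103 mm; the cap is a plain cylinder 46 mm in diameter from 107 mm up to the flat top at 150 mm. 0.17 to 0.4 kg. Origin: centre of its underside; z up along the flask. It is round: yaw is of no account.
- flask_yellow: Loose upright drinking flask with a yellow screw cap and a bare steel body with a yellow band; 140 mm tall overall. Body 54 mm in diameter up to 93 mm; the cap is a plain cylinder 44 mm in diameter from 97 mm up to the flat top at 140 mm. 0.17 to 0.4 kg. Origin: centre of its underside; z up along the flask. It is round: yaw is of no account.
- flask_green: Loose upright drinking flask with a green screw cap and a grey body with a green band; 160 mm tall overall. Body 58 mm in diameter up to 113 mm; the cap is a plain cylinder 48 mm in diameter from 117 mm up to the flat top at 160 mm. 0.17 to 0.4 kg. Origin: centre of its underside; z up along the flask. It is round: yaw is of no account.
- flask_black: Loose upright drinking flask with a black screw cap and a dark steel body with a black band; 145 mm tall overall. Body 56 mm in diameter up to 98 mm; the cap is a plain cylinder 46 mm in diameter from 102 mm up to the flat top at 145 mm. 0.17 to 0.4 kg. Origin: centre of its underside; z up along the flask. It is round: yaw is of no account.
- holder_red: Fixed holder for the red-capped flask: grey steel block 100 x 100 mm, 30 mm high, with an open round well 74 mm in diameter, a red ring painted round its mouth and a red pad as the well's floor, 4 mm above the table; a seated flask's underside rests there. Origin: on the well's axis, at table height; z up.
- holder_yellow: Fixed holder for the yellow-capped flask: grey steel block 100 x 100 mm, 30 mm high, with an open round well 74 mm in diameter, a yellow ring painted round its mouth and a yellow pad as the well's floor, 4 mm above the table; a seated flask's underside rests there. Origin: on the well's axis, at table height; z up.
- holder_green: Fixed holder for the green-capped flask: grey steel block 100 x 100 mm, 30 mm high, with an open round well 74 mm in diameter, a green ring painted round its mouth and a green pad as the well's floor, 4 mm above the table; a seated flask's underside rests there. Origin: on the well's axis, at table height; z up.
- holder_black: Fixed holder for the black-capped flask: grey steel block 100 x 100 mm, 30 mm high, with an open round well 74 mm in diameter, a black ring painted round its mouth and a black pad as the well's floor, 4 mm above the table; a seated flask's underside rests there. Origin: on the well's axis, at table height; z up.
- mug: White ceramic mug with a side handle, 80 mm across, 90 mm tall, loose; a bystander, not part of the job. Origin: centre of its underside.
- lunchbox: Closed metal lunch box, 130 x 90 mm (with clips about 134 x 102 mm), 50 mm tall, loose; a bystander, not part of the job. Origin: centre of its underside.

How it is judged:
At the end, for the whole second after the job is handed in: Every flask stands in the holder of its cap's colour: axis within 15 mm of the well's axis, underside less than 9 mm above the table (the well floor is at 4 mm), within 0.1 rad of upright, at rest and released (horizontal distance between flask_red and holder_red below 0.015 m and z of flask_red in the frame of holder_red below 0.009 m and angle between each of flask_red, flask_yellow, flask_green, flask_black's own z axis and vertical below 0.1 rad and linear speed of each of flask_red, flask_yellow, flask_green, flask_black below 0.02 m/s and contact force between the fingers and flask_red below 0.1 N and horizontal distance between flask_yellow and holder_yellow below 0.015 m and z of flask_yellow in the frame of holder_yellow below 0.009 m and contact force between the fingers and flask_yellow below 0.1 N and horizontal distance between flask_green and holder_green below 0.015 m and z of flask_green in the frame of holder_green below 0.009 m and contact force between the fingers and flask_green below 0.1 N and horizontal distance between flask_black and holder_black below 0.015 m and z of flask_black in the frame of holder_black below 0.009 m and contact force between the fingers and flask_black below 0.1 N); the robot touches nothing.
It fails at once if a flask tips more than 35 degrees (angle between any of flask_red, flask_yellow, flask_green, flask_black's own z axis and vertical above 0.61 rad).
It fails at once if a flask is dropped: it moves faster than 0.7 m/s while the fingers do not touch it (a fall of about 25 mm) ((linear speed of flask_red above 0.7 m/s and contact force between the fingers and flask_red below 0.05 N) or (linear speed of flask_yellow above 0.7 m/s and contact force between the fingers and flask_yellow below 0.05 N) or (linear speed of flask_green above 0.7 m/s and contact force between the fingers and flask_green below 0.05 N) or (linear speed of flask_black above 0.7 m/s and contact force between the fingers and flask_black below 0.05 N)).
It fails at once if the mug is moved more than 20 mm (distance of mug from where it was at the start of the episode above 0.02 m).
It fails at once if the lunchbox is moved more than 20 mm (distance of lunchbox from where it was at the start of the episode above 0.02 m).
It also fails if it takes over 102 s, if anything falls off the work surface, if the arm or the gripper's body presses on something with over 40 N, if the wrist force passes 120 N, or if a joint passes its speed limit or range.

### The arm

A 6-joint arm with a two-finger parallel gripper is mounted at the origin on the work surface. World frame = base frame: x ahead of the robot, y to its left, z up, the work surface at z = 0. Lengths are in m, angles in rad, forces in N, time in s.
With the tool pointing down it reaches from about 0.3 to 0.775 m from the base axis. Payload 14.6 kg.
Tool frame: the origin (TCP) lies midway between the tips of the shut fingers; the grasp point (between the pads) lies 19 mm behind it; z points along the fingers, y is the line along which they close (so a half turn about z gives the same grasp; the last joint's range is limited). The gripper opens to 85 mm and grips with 20 to 120 N. Pads are 22 mm wide; open, the fingers measure 114 mm over their backs; the gripper's body (76 mm by 85 mm) begins 54 mm behind the grasp point. The pads swing forward as they close: fully open they stand 13 mm farther back than shut.
Start: joints at [-1.385, 0.3, 1.521, -0, 1.321, -0.067], TCP at [0.138, -0.533, 0.231] pointing down, gripper open.
Joint ranges: [-3.03, 3.03], [-0.79, 2.21], [0.23, 2.52], [-1.04, 4.18], [0, 3.07], [-2.55, 2.55]. Speed limits (rad/s): [2.22, 2.22, 2.57, 3.14, 3.14, 3.14].

### API

Orientations are given as a 3x3 rotation matrix whose columns are the frame's x, y, z axes.
In Python, from rig import manip, eyes gives the robot as it stands. The module is installed in compiled form; this text tells all that it offers.
- The arm moves only by the tool step_arm, never from a script. Its argument "series" is a list of rows, each a list of 7 numbers: the shift along the tool's x, y, z in m, then the turn, a rotation vector about the tool's x, y, z in rad, then the opening, from -1 (shut) to 1 (fully open). In form: [[dx, dy, dz, ax, ay, az, jaw], ...]. A call has exactly 5 rows; each row shifts and turns the commanded pose from where the row before left it, along the tool's axes as they then stand; what a row does not reach is not made up. A row lasts 1/10 s, in which the tool goes at most 50 mm and 8.59 degrees, less where a joint would pass 70% of its speed; a pose out of reach is approached as far as the arm can. A call is refused whole if a number of a shift passes 0.05 or a number of a turn 0.15, either way. A call with a gripper value outside its range is refused whole. The fingers move at their own pace and stop on an object; "squeeze" is the grip in N (left out, the last holds). Time passes only in rows, so rows that do not move let the fingers close, or fill a call up. It gives the time, the measured TCP pose, the force, the opening and the grip force at its end, in the units of the state.
- manip.observe(): the state, without advancing time (a new reading comes with each control period).
- eyes.get_image(name): name is "scene" or "side" or "wrist"; returns a dict with "color" (480x640x3 uint8, red, green, blue), "fx", "fy", "cx", "cy" (pixels), "R" (3x3) and "t" (3): a world point X has camera coordinates R X + t; the wrist camera has in their place "T_tool_cam" (4x4, takes a point from camera to tool coordinates, whose origin is the TCP and whose axes are the flange's). Camera axes: x right, y down, z forward; pixel columns grow to the right and rows downward; lengths in m; the calibration is good to about 2 mm. A picture is of the moment at which its call begins: read the wrist's pose just before it. There is no depth.
- manip.sign_off(): hands the job in; it is judged then, once.
The state is a dict: "time": time; "joints": joint angles; "qd": joint speeds; "joint_efforts": joint torques, N m; "tcp_pos": TCP position; "eef_rot": TCP orientation; "wrist_force": force on the tool from outside, world axes, zero at the start; "moment": the same for the moment, N m; "finger_gap": finger opening in m; "grip_force": force on a finger pad.
Only numpy, scipy, OpenCV 4.12 (cv2) and the standard library are available. Lean on these libraries where they do the work, as an engineer would, in place of code of your own. Each camera call takes 0.05 s, during which the arm holds its last target. There are 200 camera calls.

## Working session

There is one attempt and no reset: what is moved stays moved. The work goes in short steps, Python scripts to look and compute and a tool call to move; the robot and the scene stay as the last step left them, time stands still between calls to the robot, and variables do not carry over. Pictures are saved under pics/ and viewed, at most 14 in all, crops included, and the job is handed in when it is done.

Besides the shell and the picture viewer there is one more tool, called after "Call:" as a command line: name --pt "numbers of a row" for each row, then --argument value for the rest. step_arm: Moves the arm, as the interface text tells. Its arguments: {"type":"object","properties":{"series":{"type":"array"},"squeeze":{"type":"number"}},"required":["series"]}

```bash
mkdir -p pics
python3 - <<'E'
from rig import manip, eyes
import cv2,pickle
s=manip.observe();print(s['tcp_pos'],s['eef_rot'],s['finger_gap'],s['time'])
d={}
for n in ['scene','side','wrist']:
    d[n]=eyes.get_image(n);cv2.imwrite(f'pics/{n}0.png',d[n]['color'][:,:,::-1])
pickle.dump(d,open('cams.pkl','wb'))
for n in ['scene','side']: print(n,(-d[n]['R'].T@d[n]['t']).round(3),d[n]['R'].round(2).tolist(),d[n]['fx'])
print(d['wrist']['T_tool_cam'].round(3))
E
```

```text
[ 0.13751632 -0.53228116  0.23070868] [[ 9.68212031e-01  2.50130776e-01 -2.39389664e-04]
 [ 2.50130884e-01 -9.68211351e-01  1.14875362e-03]
 [ 5.55588451e-05 -1.17211583e-03 -9.99999312e-01]] 0.08532592165581085 0.0
scene [ 1.04  -0.062  0.936] [[0.15, 0.99, -0.01], [0.86, -0.13, -0.49], [-0.49, 0.06, -0.87]] 439.6374040383092
side [0.05  0.836 0.694] [[-0.85, -0.53, 0.02], [-0.32, 0.48, -0.82], [0.42, -0.7, -0.57]] 548.5886979605624
[[-0.001 -0.959 -0.283  0.072]
 [ 1.    -0.001  0.    -0.   ]
 [-0.    -0.283  0.959 -0.143]
 [ 0.     0.     0.     1.   ]]
```

View pics/scene0.png

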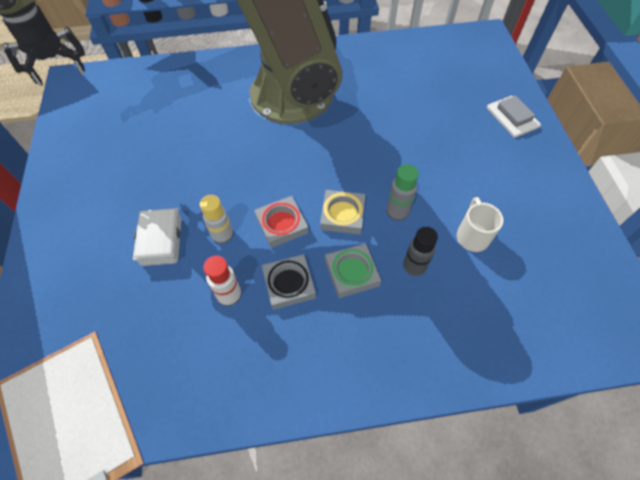

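View pics/side0.png

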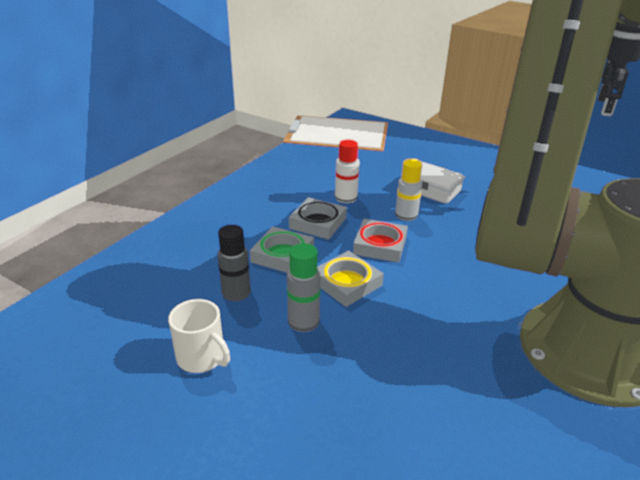

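```bash
cat > loc.py <<'E'
import cv2,numpy as np
def ray(c,u,v):
    d=c['R'].T@np.array([(u-c['cx'])/c['fx'],(v-c['cy'])/c['fy'],1]);return -c['R'].T@c['t'],d
def plane(c,u,v,z):
    o,d=ray(c,u,v);return (o+d*(z-o[2])/d[2])[:2]
def mask(img,col):
    h=cv2.cvtColor(img,cv2.COLOR_RGB2HSV);H,S,V=[h[:,:,i].astype(int) for i in range(3)]
    m={'red':((H<8)|(H>172))&(S>150)&(V>80),'yellow':(H>18)&(H<33)&(S>130)&(V>100),
       'green':(H>45)&(H<85)&(S>100)&(V>50),'black':(V<50)&(h.max()>0)}[col]
    return m.astype(np.uint8)
def comp(m,seed,rad=14):
    n,l,st,ce=cv2.connectedComponentsWithStats(m)
    y,x=np.mgrid[:480,:640];near=(x-seed[0])**2+(y-seed[1])**2<rad**2
    b=np.bincount(l[near],minlength=n);b[0]=0;k=b.argmax();return (l==k).astype(np.uint8),st[k],ce[k]
E
cat > m1.py <<'E'
import pickle;from loc import *
d=pickle.load(open('cams.pkl','rb'));S,D=d['scene'],d['side']
caps={'red':((217,268),(347,151),.1285),'yellow':((210,207),(411,170),.1185),'green':((406,177),(303,261),.1385),'black':((424,240),(231,240),.1235)}
hol={'red':((281,219),(381,236)),'yellow':((343,210),(347,271)),'green':((353,268),(283,243)),'black':((289,279),(319,212))}
for k,(a,b,z) in caps.items():
    (_,s1,c1),(_,s2,c2)=comp(mask(S['color'],k),a),comp(mask(D['color'],k),b)
    o1,d1=ray(S,*c1);o2,d2=ray(D,*c2)
    t=np.linalg.solve(np.c_[d1[:2],-d2[:2]],(o2-o1)[:2]);p=o1+t[0]*d1;q=o2+t[1]*d2
    print('flask',k,p.round(4),q[2].round(4),'planes',plane(S,*c1,z).round(3),plane(D,*c2,z).round(3),s1,s2)
for k,(a,b) in hol.items():
  for c,sd in ((S,a),(D,b)):
    m,st,ce=comp(mask(c['color'],k),sd,22)
    ct=max(cv2.findContours(m,0,1)[0],key=cv2.contourArea)
    P=np.array([plane(c,*x,.03) for x in cv2.convexHull(ct)[:,0]],np.float32)
    (cx,cy),r=cv2.minEnclosingCircle(P*1000);print('holder',k,round(cx,1),round(cy,1),'r',round(r,1),st)
E
python3 m1.py
```

```text
flask red [ 0.6274 -0.2165  0.132 ] 0.1243 planes [ 0.626 -0.217] [ 0.623 -0.209] [205 257  24  26 453] [339 140  19  22 356]
flask yellow [ 0.4644 -0.2247  0.1161] 0.1145 planes [ 0.466 -0.224] [ 0.462 -0.217] [203 197  19  22 307] [402 159  19  24 385]
flask green [0.4895 0.2045 0.1737] 0.1268 planes [0.464 0.217] [0.48  0.218] [396 165  22  26 455] [ 260  232   57   47 1231]
flask black [0.6244 0.2176 0.1306] 0.116 planes [0.621 0.22 ] [0.617 0.226] [414 228  23  25 423] [219 226  25  30 615]
holder red 466.4 -78.3 r 30.9 [268 213  26  17 345]
holder red 457.0 -72.8 r 45.6 [360 224  43  22 324]
holder yellow 456.1 72.5 r 27.8 [330 203  23  15 155]
holder yellow 451.5 82.9 r 46.4 [324 258  47  29 621]
holder green 623.4 68.4 r 33.1 [338 259  29  23 523]
holder green 578.0 94.1 r 86.1 [ 260  232   57   47 1231]
holder black 628.4 -78.5 r 32.1 [274 271  29  22 486]
holder black 606.6 -53.6 r 24.9 [307 214  23   6  95]
```

```bash
cat > m2.py <<'E'
import pickle;from loc import *
d=pickle.load(open('cams.pkl','rb'));S,D=d['scene'],d['side']
m=mask(D['color'],'green');m[:258]=0;m[278:]=0;m[:,:284]=0;m[:,324:]=0
_,s2,c2=comp(m,(303,266));_,s1,c1=comp(mask(S['color'],'green'),(406,177))
o1,d1=ray(S,*c1);o2,d2=ray(D,*c2);t=np.linalg.solve(np.c_[d1[:2],-d2[:2]],(o2-o1)[:2]);print('green',o1+t[0]*d1,(o2+t[1]*d2)[2],s2)
hol={'red':((281,219),(381,236)),'yellow':((343,210),(347,271)),'green':((353,268),(283,243)),'black':((289,279),(319,212))}
big=[]
for k,hh in hol.items():
  for c,sd in zip((S,D),hh):
    h=cv2.cvtColor(c['color'],cv2.COLOR_RGB2HSV).astype(int);H,Sa,V=h[...,0],h[...,1],h[...,2]
    m={'red':((H<10)|(H>170))&(Sa>70),'yellow':(H>15)&(H<38)&(Sa>70),'green':(H>40)&(H<90)&(Sa>60),'black':V<62}[k]
    w=np.zeros_like(m);w[sd[1]-26:sd[1]+26,sd[0]-30:sd[0]+30]=1;m=(m&w).astype(np.uint8)
    if k=='green' and c is D: m[:,286:]=0
    y,x=np.nonzero(m);P=np.array([plane(c,*p,.03) for p in cv2.convexHull(np.c_[x,y].astype(np.int32))[:,0]],np.float32)
    (cx,cy),r=cv2.minEnclosingCircle(P*1000);print('holder',k,round(cx,1),round(cy,1),'r',round(r,1),x.min(),x.max(),y.min(),y.max())
    crop=c['color'][sd[1]-32:sd[1]+32,sd[0]-32:sd[0]+32].copy();crop[m[sd[1]-32:sd[1]+32,sd[0]-32:sd[0]+32]>0]=(255,0,255)
    big.append(cv2.resize(crop,(196,196)))
cv2.imwrite('pics/h.png',np.vstack([np.hstack(big[0::2]),np.hstack(big[1::2])])[:,:,::-1])
E
python3 m2.py
```

```text
green [0.46686613 0.21542859 0.14239672] 0.1196284069376452 [290 258  27  20 501]
holder red 459.4 -78.6 r 47.9 261 299 202 235
holder red 456.5 -72.2 r 48.5 360 403 222 246
holder yellow 453.9 77.2 r 47.6 324 362 193 224
holder yellow 452.0 82.1 r 48.2 324 371 257 286
holder green 616.1 70.1 r 47.8 332 373 249 286
holder green 617.2 77.0 r 46.7 260 285 231 256
holder black 621.9 -78.6 r 44.8 268 307 261 294
holder black 619.0 -71.4 r 44.9 298 337 206 222
```

View pics/h.png

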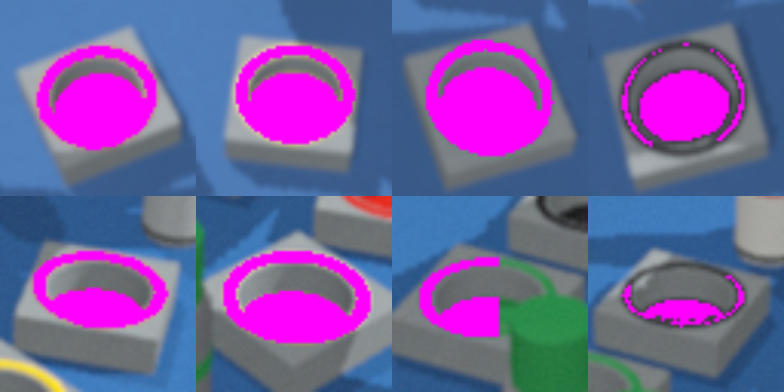

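The masks show the rings and pads cleanly, though the side camera sits about 6 mm off the scene camera in y. I'll use the wrist camera to settle that. First move: above the yellow flask.

Call:
step_arm --pt "0.039 -0.022 0 0 0 0 1" --pt "0.039 -0.022 0 0 0 0 1" --pt "0.039 -0.022 0 0 0 0 1" --pt "0.039 -0.022 0 0 0 0 1" --pt "0.039 -0.022 0 0 0 0 1" --squeeze 40

```text
time: 0.65
tcp_pos: [0.2998, -0.3757, 0.2312]
eef_rot: [[0.968, 0.25, 0.0], [0.25, -0.968, 0.0], [0.0, -0.0, -1.0]]
wrist_force: [1.3, -1.0, 0.4]
finger_gap: 0.0856
grip_force: 0.0
```

Call:
step_arm --pt "0.039 -0.022 0 0 0 0 1" --pt "0.039 -0.022 0 0 0 0 1" --pt "0.039 -0.022 0 0 0 0 1" --pt "0.039 -0.022 0 0 0 0 1" --pt "0 0 0 0 0 0 1"

```text
time: 1.15
tcp_pos: [0.4304, -0.2498, 0.231]
eef_rot: [[0.967, 0.255, 0.0], [0.255, -0.967, 0.001], [0.0, -0.001, -1.0]]
wrist_force: [-0.7, -0.2, 0.2]
finger_gap: 0.0851
grip_force: 0.0
```

Run:
```python
from rig import manip, eyes
import cv2,pickle
s=manip.observe();w=eyes.get_image('wrist')
pickle.dump((s,w),open('w1.pkl','wb'));cv2.imwrite('pics/w1.png',w['color'][:,:,::-1]);print(s['tcp_pos'],s['time'])
```

```text
[ 0.43037675 -0.24978743  0.23104911] 1.15
```

View pics/w1.png

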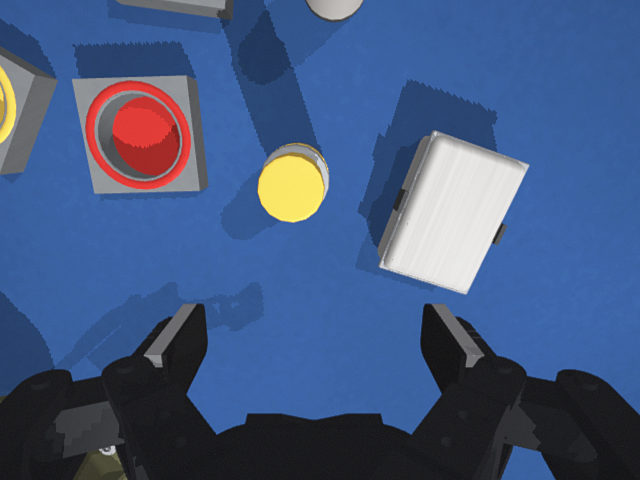

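The wrist view shows the yellow cap at about (292,188) and the red ring at about (138,135). The lunch box is off to the right.

```bash
cat >> loc.py <<'E'
def wcam(s,w):
    T=w['T_tool_cam'];R=s['eef_rot']@T[:3,:3];p=s['eef_rot']@T[:3,3]+s['tcp_pos']
    return dict(w,R=R.T,t=-R.T@p)
def circ(c,k,sd,z,half=70,thr=70):
    h=cv2.cvtColor(c['color'],cv2.COLOR_RGB2HSV).astype(int);H,Sa,V=h[...,0],h[...,1],h[...,2]
    m={'red':((H<10)|(H>170))&(Sa>thr),'yellow':(H>15)&(H<38)&(Sa>thr),'green':(H>40)&(H<90)&(Sa>thr),'black':V<62}[k]
    w=np.zeros_like(m);w[max(0,sd[1]-half):sd[1]+half,max(0,sd[0]-half):sd[0]+half]=1
    y,x=np.nonzero(m&w);P=np.array([plane(c,*p,z) for p in cv2.convexHull(np.c_[x,y].astype(np.int32))[:,0]],np.float32)
    (a,b),r=cv2.minEnclosingCircle(P*1000);return round(a,1),round(b,1),'r',round(r,1)
E
python3 - <<'E'
import pickle;from loc import *
s,w=pickle.load(open('w1.pkl','rb'));c=wcam(s,w)
print(circ(c,'yellow',(292,188),.14,45,120),circ(c,'red',(138,135),.03))
E
```

```text
(467.8, -226.3, 'r', 25.3) (457.9, -77.8, 'r', 47.5)
```

Call:
step_arm --pt "0.02 -0.0075 0 0 0 0 1" --pt "0.021 -0.0075 0 0 0 0 1" --pt "0 0 0.025 0 0 0 1" --pt "0 0 0.035 0 0 0 1" --pt "0 0 0.025 0 0 0 1"

```text
time: 1.7
tcp_pos: [0.4627, -0.2288, 0.1444]
eef_rot: [[0.968, 0.249, -0.001], [0.249, -0.968, 0.001], [-0.001, -0.001, -1.0]]
wrist_force: [-0.2, 0.2, 0.4]
finger_gap: 0.0852
grip_force: 0.0
```

Call:
step_arm --pt "0 0 0.025 0 0 0 1" --pt "0 0 0.02 0 0 0 1" --pt "0 0 0 0 0 0 1" --pt "0 0 0 0 0 0 -1" --pt "0 0 0 0 0 0 -1"

```text
time: 2.2
tcp_pos: [0.4641, -0.2289, 0.1026]
eef_rot: [[0.968, 0.25, 0.002], [0.25, -0.968, -0.001], [0.001, 0.001, -1.0]]
wrist_force: [0.3, -0.9, 0.4]
finger_gap: 0.0591
grip_force: 0.0
```

Call:
step_arm --pt "0 0 0 0 0 0 -1" --pt "0 0 0 0 0 0 -1" --pt "0 0 0 0 0 0 -1" --pt "0 0 0 0 0 0 -1" --pt "0 0 0 0 0 0 -1"

```text
time: 2.7
tcp_pos: [0.4643, -0.2283, 0.1025]
eef_rot: [[0.968, 0.25, 0.002], [0.25, -0.968, -0.001], [0.001, 0.001, -1.0]]
wrist_force: [-1.1, 2.2, 7.8]
finger_gap: 0.0431
grip_force: 39.6
```

Call:
step_arm --pt "0 0 -0.01 0 0 0 -1" --pt "0 0 -0.02 0 0 0 -1" --pt "0 0 -0.02 0 0 0 -1" --pt "0 0 -0.01 0 0 0 -1" --pt "0 0 0 0 0 0 -1" --squeeze 60

```text
time: 3.2
tcp_pos: [0.4643, -0.2285, 0.1628]
eef_rot: [[0.968, 0.25, 0.002], [0.25, -0.968, -0.001], [0.002, 0.002, -1.0]]
wrist_force: [0.4, -0.4, -3.8]
finger_gap: 0.0431
grip_force: 61.2
```

Call:
step_arm --pt "0.003 -0.012 0 0 0 0 -1" --pt "0.005 -0.025 0 0 0 0 -1" --pt "0.006 -0.028 0 0 0 0 -1" --pt "0.006 -0.028 0 0 0 0 -1" --pt "0.006 -0.028 0 0 0 0 -1"

```text
time: 3.7
tcp_pos: [0.4579, -0.1027, 0.1602]
eef_rot: [[0.968, 0.25, -0.002], [0.25, -0.968, 0.001], [-0.002, -0.001, -1.0]]
wrist_force: [1.2, -0.1, -3.4]
finger_gap: 0.0427
grip_force: 61.5
```

Call:
step_arm --pt "0.006 -0.028 0 0 0 0 -1" --pt "0.006 -0.028 0 0 0 0 -1" --pt "0.006 -0.028 0 0 0 0 -1" --pt "0.006 -0.028 0 0 0 0 -1" --pt "0.005 -0.02 0 0 0 0 -1"

```text
time: 4.2
tcp_pos: [0.4527, 0.0326, 0.1603]
eef_rot: [[0.968, 0.251, -0.002], [0.251, -0.968, 0.0], [-0.002, -0.001, -1.0]]
wrist_force: [0.5, 0.7, -2.6]
finger_gap: 0.0426
grip_force: 61.4
```

Call:
step_arm --pt "0.004 -0.02 0 0 0 0 -1" --pt "0.003 -0.015 0 0 0 0 -1" --pt "0.001 -0.01 0 0 0 0 -1" --pt "0 0 0 0 0 0 -1" --pt "0 0 0 0 0 0 -1"

```text
time: 4.7
tcp_pos: [0.45, 0.0759, 0.161]
eef_rot: [[0.968, 0.251, -0.001], [0.251, -0.968, -0.0], [-0.001, 0.0, -1.0]]
wrist_force: [-0.1, -0.2, -2.9]
finger_gap: 0.0431
grip_force: 61.4
```

```bash
cat > look.py <<'E'
import sys,cv2,pickle
from rig import manip, eyes
n=sys.argv[1];s=manip.observe();d={k:eyes.get_image(k) for k in ('wrist','scene','side')}
pickle.dump((s,d),open(n+'.pkl','wb'));print(s['tcp_pos'],s['time'])
import numpy as np
cv2.imwrite(f'pics/{n}.png',np.vstack([np.hstack([d['wrist']['color'][::2,::2],d['scene']['color'][130:370,120:440]]),np.hstack([d['side']['color'][110:350,170:490],d['scene']['color'][130:370,300:620]])])[:,:,::-1])
E
python3 look.py a1
```

```text
[0.45004165 0.07590677 0.1609507 ] 4.7
```

View pics/a1.png

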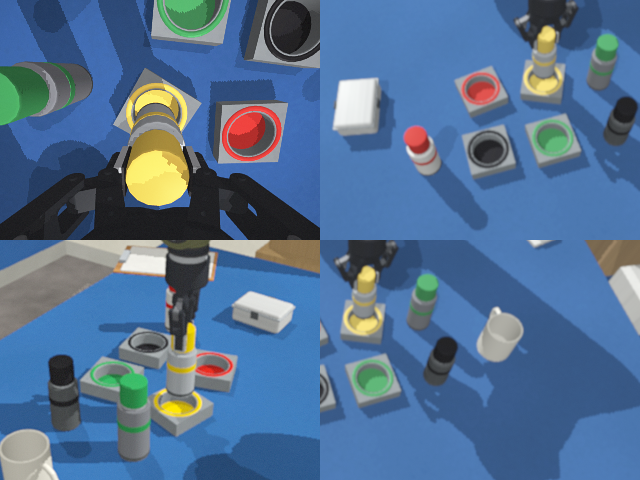

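The flask hangs upright over the yellow holder. I'll measure the ring and the held cap from this wrist frame.

Run:
```python
import pickle;from loc import *
s,d=pickle.load(open('a1.pkl','rb'));c=wcam(s,d['wrist'])
print('ring red',circ(c,'red',(500,270),.03,75))
c2=dict(c);im=c['color'].copy();im[228:]=0;c2['color']=im
print('ring yellow',circ(c2,'yellow',(312,205),.03,75))
print('cap top',circ(c,'yellow',(316,345),.1985,65,120))
S=d['scene'];m,st,ce=comp(mask(S['color'],'yellow'),(347,38+130),8);print(st,plane(S,*ce,.1185+.0585))
```

```text
ring red (457.8, -77.7, 'r', 47.6)
ring yellow (456.0, 78.4, 'r', 46.9)
cap top (455.8, 77.9, 'r', 26.0)
[338 156  17  26 201] [0.4602713  0.07460417]
```

Call:
step_arm --pt "0.001 -0.001 0.012 0 0 0 -1" --pt "0 0 0.018 0 0 0 -1" --pt "0 0 0.014 0 0 0 -1" --pt "0 0 0.007 0 0 0 -1" --pt "0 0 0.003 0 0 0 -1"

```text
time: 5.35
tcp_pos: [0.4508, 0.0771, 0.1065]
eef_rot: [[0.968, 0.25, -0.001], [0.25, -0.968, 0.0], [-0.001, -0.0, -1.0]]
wrist_force: [-3.8, 3.2, 19.4]
finger_gap: 0.0428
grip_force: 63.3
```

Call:
step_arm --pt "0 0 0.001 0 0 0 -1" --pt "0 0 0 0 0 0 -1" --pt "0 0 0 0 0 0 -0.2" --pt "0 0 0 0 0 0 0.3" --pt "0 0 0 0 0 0 1"

```text
time: 5.85
tcp_pos: [0.4512, 0.0773, 0.1065]
eef_rot: [[0.968, 0.25, 0.001], [0.25, -0.968, 0.0], [0.001, 0.0, -1.0]]
wrist_force: [0.7, -0.1, -0.3]
finger_gap: 0.0684
grip_force: 0.0
```

Call:
step_arm --pt "0 0 0 0 0 0 1" --pt "0 0 0 0 0 0 1" --pt "0 0 -0.02 0 0 0 1" --pt "0 0 -0.03 0 0 0 1" --pt "0 0 -0.04 0 0 0 1"

```text
time: 6.35
tcp_pos: [0.4503, 0.0772, 0.1964]
eef_rot: [[0.968, 0.25, -0.003], [0.25, -0.968, -0.0], [-0.003, -0.0, -1.0]]
wrist_force: [0.5, -0.0, -0.2]
finger_gap: 0.0851
grip_force: 0.0
```

Call:
step_arm --pt "0 0 -0.045 0 0 0 1" --pt "0.033 -0.019 0 0 0 0 1" --pt "0.033 -0.019 0 0 0 0 1" --pt "0.033 -0.019 0 0 0 0 1" --pt "0.033 -0.019 0 0 0 0 1"

```text
time: 6.85
tcp_pos: [0.5607, 0.185, 0.2413]
eef_rot: [[0.968, 0.25, 0.0], [0.25, -0.968, 0.0], [0.0, 0.0, -1.0]]
wrist_force: [0.5, -1.4, -0.3]
finger_gap: 0.0854
grip_force: 0.0
```

Call:
step_arm --pt "0.033 -0.019 0 0 0 0 1" --pt "0 0 0 0 0 0 1" --pt "0 0 0 0 0 0 1" --pt "0 0 0 0 0 0 1" --pt "0 0 0 0 0 0 1"

```text
time: 7.35
tcp_pos: [0.5867, 0.2098, 0.2419]
eef_rot: [[0.968, 0.249, 0.001], [0.249, -0.968, 0.0], [0.001, 0.0, -1.0]]
wrist_force: [0.5, -0.4, -0.4]
finger_gap: 0.0852
grip_force: 0.0
```

```bash
python3 look.py a2
```

```text
[0.58666517 0.20984193 0.24188948] 7.35
```

View pics/a2.png

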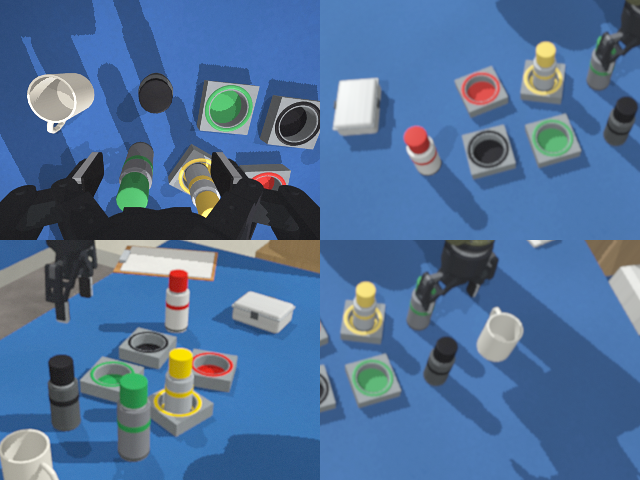

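Yellow stands in its holder. The black cap is at wrist (310,184) and the green ring at (458,214).

Run:
```python
import pickle;from loc import *
s,d=pickle.load(open('a2.pkl','rb'));c=wcam(s,d['wrist'])
print('ring green',circ(c,'green',(458,214),.03,60))
m=(c['color'].max(2)<50).astype(np.uint8)
m,st,ce=comp(m,(310,188),20);print(st,ce,plane(c,*ce,.145))
x,y,r=st[0]+st[2]/2,st[1]+st[3]/2,0
for v in (st[1],y,st[1]+st[3]): print(plane(c,x,v,.145))
print('mug',plane(c,120,196,.09))
```

```text
ring green (615.5, 70.7, 'r', 47.4)
[293 188   1   1   1] [293. 188.] [0.62055587 0.23263998]
[0.62063756 0.23232202]
[0.62031874 0.23224537]
[0.61999967 0.23216865]
mug [0.57115152 0.36832285]
```

Run:
```python
import pickle;from loc import *
s,d=pickle.load(open('a2.pkl','rb'));c=wcam(s,d['wrist']);im=c['color'].astype(int)
print(im[150:225:8,310].tolist(),im[184,265:360:8].tolist())
m=((im[...,2]<75)&(im[...,2]-im[...,0]<30)).astype(np.uint8)
m[:130]=0;m[235:]=0;m[:,:250]=0;m[:,370:]=0
m,st,ce=comp(m,(310,184),20);print(st,ce,plane(c,*ce,.145))
ct=max(cv2.findContours(m,0,1)[0],key=cv2.contourArea);P=np.array([plane(c,*p,.145) for p in cv2.convexHull(ct)[:,0]],np.float32)
print(cv2.minEnclosingCircle(P*1000))
```

```text
[[79, 81, 82], [24, 23, 25], [55, 52, 58], [57, 57, 58], [55, 53, 56], [49, 50, 52], [50, 48, 51], [53, 51, 55], [51, 51, 54], [52, 50, 56]] [[64, 105, 172], [65, 106, 173], [46, 45, 49], [50, 51, 51], [52, 51, 53], [53, 52, 55], [55, 53, 57], [55, 52, 55], [52, 53, 55], [54, 53, 55], [95, 98, 104], [74, 118, 193]]
[ 277  155   68   71 3740] [309.91069519 190.39518717] [0.62179421 0.22149869]
((621.358642578125, 221.680908203125), 23.58363151550293)
```

Call:
step_arm --pt "0.018 -0.0015 0 0 0 0 1" --pt "0.019 -0.001 0 0 0 0 1" --pt "0 0 0.03 0 0 0 1" --pt "0 0 0.035 0 0 0 1" --pt "0 0 0.035 0 0 0 1" --squeeze 40

```text
time: 8.0
tcp_pos: [0.6221, 0.222, 0.1404]
eef_rot: [[0.968, 0.25, 0.001], [0.25, -0.968, 0.0], [0.001, -0.0, -1.0]]
wrist_force: [1.6, -0.1, -0.6]
finger_gap: 0.0855
grip_force: 0.0
```

Call:
step_arm --pt "0 0 0.02 0 0 0 1" --pt "0 0 0.017 0 0 0 1" --pt "0 0 0 0 0 0 1" --pt "0 0 0 0 0 0 -1" --pt "0 0 0 0 0 0 -1"

```text
time: 8.5
tcp_pos: [0.6227, 0.2223, 0.1058]
eef_rot: [[0.968, 0.25, 0.002], [0.25, -0.968, 0.001], [0.002, -0.0, -1.0]]
wrist_force: [0.2, 0.4, -0.5]
finger_gap: 0.059
grip_force: 0.0
```

Call:
step_arm --pt "0 0 0 0 0 0 -1" --pt "0 0 0 0 0 0 -1" --pt "0 0 0 0 0 0 -1" --pt "0 0 0 0 0 0 -1" --pt "0 0 0 0 0 0 -1"

```text
time: 9.0
tcp_pos: [0.6228, 0.2222, 0.1057]
eef_rot: [[0.968, 0.25, 0.002], [0.25, -0.968, 0.001], [0.002, 0.0, -1.0]]
wrist_force: [-1.1, -0.7, 6.3]
finger_gap: 0.0453
grip_force: 40.4
```

Call:
step_arm --pt "0 0 -0.01 0 0 0 -1" --pt "0 0 -0.02 0 0 0 -1" --pt "0 0 -0.02 0 0 0 -1" --pt "0 0 -0.01 0 0 0 -1" --pt "0 0 0 0 0 0 -1" --squeeze 60

```text
time: 9.5
tcp_pos: [0.6226, 0.2224, 0.1659]
eef_rot: [[0.968, 0.25, 0.002], [0.25, -0.968, 0.001], [0.003, -0.0, -1.0]]
wrist_force: [0.6, -0.0, -1.0]
finger_gap: 0.045
grip_force: 61.5
```

Call:
step_arm --pt "-0.003 0.012 0 0 0 0 -1" --pt "-0.0065 0.025 0 0 0 0 -1" --pt "-0.0077 0.03 0 0 0 0 -1" --pt "-0.0077 0.03 0 0 0 0 -1" --pt "-0.0077 0.03 0 0 0 0 -1"

```text
time: 10.0
tcp_pos: [0.6217, 0.089, 0.1629]
eef_rot: [[0.968, 0.25, -0.002], [0.25, -0.968, -0.0], [-0.002, -0.0, -1.0]]
wrist_force: [0.6, 0.4, -2.5]
finger_gap: 0.0446
grip_force: 61.6
```

Call:
step_arm --pt "-0.0077 0.03 0 0 0 0 -1" --pt "-0.0077 0.03 0 0 0 0 -1" --pt "-0.0077 0.03 0 0 0 0 -1" --pt "-0.0077 0.03 0 0 0 0 -1" --pt "-0.0057 0.022 0 0 0 0 -1"

```text
time: 10.5
tcp_pos: [0.6216, -0.0581, 0.1629]
eef_rot: [[0.969, 0.249, -0.002], [0.249, -0.969, 0.0], [-0.002, -0.001, -1.0]]
wrist_force: [0.1, 0.5, -2.9]
finger_gap: 0.0447
grip_force: 61.5
```

Call:
step_arm --pt "-0.0036 0.014 0 0 0 0 -1" --pt "-0.002 0.008 0 0 0 0 -1" --pt "0 0 0 0 0 0 -1" --pt "0 0 0 0 0 0 -1" --pt "0 0 0 0 0 0 -1"

```text
time: 11.0
tcp_pos: [0.6227, -0.0773, 0.1642]
eef_rot: [[0.968, 0.251, -0.0], [0.251, -0.968, 0.0], [-0.0, -0.0, -1.0]]
wrist_force: [-0.4, -0.3, -1.9]
finger_gap: 0.0446
grip_force: 61.5
```

```bash
python3 look.py a3
```

```text
[ 0.6227026  -0.07727303  0.16423043] 11.0
```

View pics/a3.png

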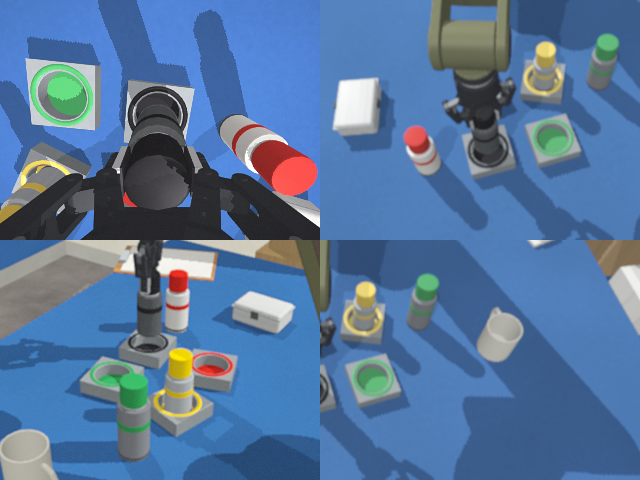

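Run:
```python
import pickle;from loc import *
s,d=pickle.load(open('a3.pkl','rb'));c=wcam(s,d['wrist']);im=c['color'].astype(int)
print('ring green',circ(c,'green',(124,184),.03,75))
m=((im.max(2)<60)).astype(np.uint8);m[:150]=0;m[220:]=0;m[:,:240]=0;m[:,390:]=0
y,x=np.nonzero(m);print(x.min(),x.max(),y.min(),y.max());P=np.array([plane(c,*p,.03) for p in cv2.convexHull(np.c_[x,y].astype(np.int32))[:,0]],np.float32)
print('ring black',cv2.minEnclosingCircle(P*1000))
print('capred',circ(c,'red',(570,345),.15,75,150))
```

```text
ring green (615.7, 70.9, 'r', 47.4)
257 372 173 219
ring black ((631.739013671875, -75.52381134033203), 44.71567153930664)
capred (631.0, -201.3, 'r', 37.1)
```

Run:
```python
import pickle;from loc import *
def fit(P):
    A=np.c_[2*P,np.ones(len(P))];q=np.linalg.lstsq(A,(P**2).sum(1),rcond=None)[0];return q[:2].round(4),np.sqrt(q[2]+q[0]**2+q[1]**2).round(4)
s,d=pickle.load(open('a3.pkl','rb'));c=wcam(s,d['wrist']);im=c['color'].astype(int)
for thr in (50,60,70,80):
    m=(im.max(2)<thr);m[:150]=0;m[232:]=0;m[:,:240]=0;m[:,390:]=0
    y,x=np.nonzero(m);H=cv2.convexHull(np.c_[x,y].astype(np.int32))[:,0];H=H[H[:,1]<222]
    print('w',thr,fit(np.array([plane(c,*p,.03) for p in H])),x.min(),x.max(),y.min())
S=pickle.load(open('cams.pkl','rb'))['scene'];im=S['color'].astype(int)
for thr in (70,80,90):
    m=(im.max(2)<thr);w=np.zeros_like(m);w[254:302,262:314]=1;y,x=np.nonzero(m&w)
    H=cv2.convexHull(np.c_[x,y].astype(np.int32))[:,0];print('s',thr,fit(np.array([plane(S,*p,.03) for p in H])))
```

```text
w 50 (array([ 0.6214, -0.0779]), np.float64(0.0463)) 256 373 173
w 60 (array([ 0.6214, -0.078 ]), np.float64(0.0465)) 256 373 173
w 70 (array([ 0.6214, -0.0779]), np.float64(0.0466)) 255 373 172
w 80 (array([ 0.6213, -0.0779]), np.float64(0.0468)) 255 374 172
s 70 (array([ 0.6216, -0.0784]), np.float64(0.0446))
s 80 (array([ 0.6218, -0.0786]), np.float64(0.0452))
s 90 (array([ 0.6216, -0.0785]), np.float64(0.0458))
```

Call:
step_arm --pt "0 0 0.012 0 0 0 -1" --pt "0 0 0.018 0 0 0 -1" --pt "0 0 0.014 0 0 0 -1" --pt "0 0 0.007 0 0 0 -1" --pt "0 0 0.003 0 0 0 -1"

```text
time: 11.65
tcp_pos: [0.6225, -0.0781, 0.1098]
eef_rot: [[0.968, 0.25, -0.001], [0.25, -0.968, 0.0], [-0.001, -0.001, -1.0]]
wrist_force: [-4.7, 1.9, 12.8]
finger_gap: 0.0447
grip_force: 62.7
```

Call:
step_arm --pt "0 0 0.002 0 0 0 -1" --pt "0 0 0 0 0 0 -1" --pt "0 0 0 0 0 0 -0.2" --pt "0 0 0 0 0 0 0.3" --pt "0 0 0 0 0 0 1"

```text
time: 12.15
tcp_pos: [0.6229, -0.0783, 0.1087]
eef_rot: [[0.968, 0.25, 0.001], [0.25, -0.968, -0.0], [0.001, 0.0, -1.0]]
wrist_force: [-0.4, 0.3, -0.0]
finger_gap: 0.0684
grip_force: 0.0
```

Call:
step_arm --pt "0 0 0 0 0 0 1" --pt "0 0 0 0 0 0 1" --pt "0 0 -0.03 0 0 0 1" --pt "0 0 -0.05 0 0 0 1" --pt "0 0 -0.05 0 0 0 1"

```text
time: 12.65
tcp_pos: [0.6222, -0.0782, 0.2395]
eef_rot: [[0.968, 0.25, -0.001], [0.25, -0.968, 0.0], [-0.001, -0.001, -1.0]]
wrist_force: [0.5, 0.0, 0.1]
finger_gap: 0.0853
grip_force: 0.0
```

Call:
step_arm --pt "-0.017 0.0335 0 0 0 0 1" --pt "-0.017 0.0335 0 0 0 0 1" --pt "-0.017 0.0335 0 0 0 0 1" --pt "-0.017 0.0335 0 0 0 0 1" --pt "0 0 0 0 0 0 1" --squeeze 40

```text
time: 13.15
tcp_pos: [0.5891, -0.2289, 0.2381]
eef_rot: [[0.969, 0.246, -0.0], [0.246, -0.969, -0.001], [-0.0, 0.0, -1.0]]
wrist_force: [-0.6, 0.9, 0.0]
finger_gap: 0.0853
grip_force: 0.0
```

Call:
step_arm --pt "0 0 0 0 0 0 1" --pt "0 0 0 0 0 0 1" --pt "0 0 0 0 0 0 1" --pt "0 0 0 0 0 0 1" --pt "0 0 0 0 0 0 1"

```text
time: 13.65
tcp_pos: [0.5905, -0.2245, 0.2383]
eef_rot: [[0.968, 0.251, 0.0], [0.251, -0.968, 0.0], [0.0, 0.0, -1.0]]
wrist_force: [0.0, 0.0, -0.5]
finger_gap: 0.0859
grip_force: 0.0
```

```bash
python3 look.py a4
python3 - <<'E'
import pickle;from loc import *
s,d=pickle.load(open('a4.pkl','rb'));c=wcam(s,d['wrist'])
m,st,ce=comp(mask(c['color'],'red'),(310,185),60);print(st,ce,plane(c,*ce,.15))
E
```

```text
[ 0.59052034 -0.22446036  0.23830185] 13.65
[ 282  155   70   72 3915] [315.96040868 190.83678161] [ 0.6274979  -0.21631694]
```

View pics/a4.png

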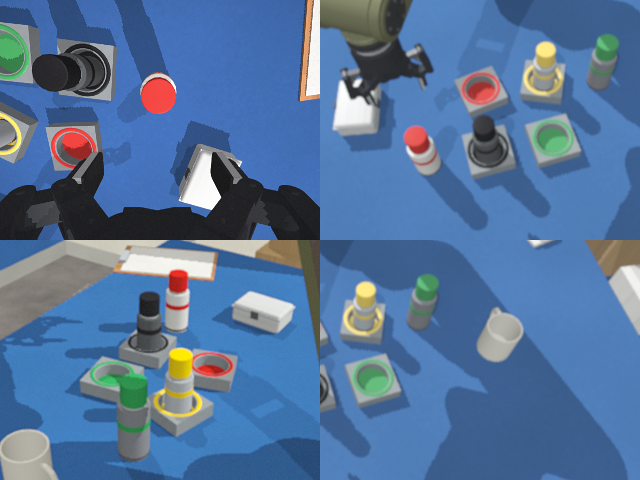

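Black is seated upright, and the red cap is at wrist (316,191).

Call:
step_arm --pt "0.019 0.0005 0 0 0 0 1" --pt "0.019 0.0005 0 0 0 0 1" --pt "0 0 0.03 0 0 0 1" --pt "0 0 0.035 0 0 0 1" --pt "0 0 0.03 0 0 0 1"

```text
time: 14.3
tcp_pos: [0.6271, -0.2162, 0.1415]
eef_rot: [[0.968, 0.25, -0.001], [0.25, -0.968, 0.0], [-0.001, -0.0, -1.0]]
wrist_force: [0.3, -0.7, 0.2]
finger_gap: 0.0853
grip_force: 0.0
```

Call:
step_arm --pt "0 0 0.02 0 0 0 1" --pt "0 0 0.013 0 0 0 1" --pt "0 0 0 0 0 0 1" --pt "0 0 0 0 0 0 -1" --pt "0 0 0 0 0 0 -1"

```text
time: 14.8
tcp_pos: [0.628, -0.2167, 0.1119]
eef_rot: [[0.968, 0.25, 0.002], [0.25, -0.968, -0.001], [0.002, 0.001, -1.0]]
wrist_force: [-0.4, -0.4, 0.0]
finger_gap: 0.0589
grip_force: 0.0
```

Call:
step_arm --pt "0 0 0 0 0 0 -1" --pt "0 0 0 0 0 0 -1" --pt "0 0 0 0 0 0 -1" --pt "0 0 0 0 0 0 -1" --pt "0 0 0 0 0 0 -1"

```text
time: 15.3
tcp_pos: [0.6279, -0.2166, 0.1117]
eef_rot: [[0.968, 0.25, 0.002], [0.25, -0.968, -0.001], [0.002, 0.001, -1.0]]
wrist_force: [-0.4, 0.8, 6.4]
finger_gap: 0.0455
grip_force: 40.8
```

Call:
step_arm --pt "0 0 -0.01 0 0 0 -1" --pt "0 0 -0.02 0 0 0 -1" --pt "0 0 -0.02 0 0 0 -1" --pt "0 0 -0.01 0 0 0 -1" --pt "0 0 0 0 0 0 -1" --squeeze 60

```text
time: 15.8
tcp_pos: [0.6278, -0.2166, 0.172]
eef_rot: [[0.968, 0.25, 0.002], [0.25, -0.968, -0.001], [0.002, 0.002, -1.0]]
wrist_force: [-0.5, -0.6, -2.6]
finger_gap: 0.0451
grip_force: 61.4
```

Call:
step_arm --pt "-0.0065 -0.0088 0 0 0 0 -1" --pt "-0.013 -0.0177 0 0 0 0 -1" --pt "-0.0169 -0.023 0 0 0 0 -1" --pt "-0.0169 -0.023 0 0 0 0 -1" --pt "-0.0169 -0.023 0 0 0 0 -1"

```text
time: 16.3
tcp_pos: [0.5341, -0.1408, 0.1691]
eef_rot: [[0.968, 0.25, -0.002], [0.25, -0.968, 0.001], [-0.001, -0.001, -1.0]]
wrist_force: [0.8, 0.3, -2.0]
finger_gap: 0.0451
grip_force: 61.6
```

Call:
step_arm --pt "-0.0169 -0.023 0 0 0 0 -1" --pt "-0.0169 -0.023 0 0 0 0 -1" --pt "-0.013 -0.0177 0 0 0 0 -1" --pt "-0.0078 -0.0106 0 0 0 0 -1" --pt "-0.0052 -0.0071 0 0 0 0 -1"

```text
time: 16.8
tcp_pos: [0.4563, -0.0771, 0.1697]
eef_rot: [[0.968, 0.25, -0.001], [0.25, -0.968, 0.0], [-0.001, -0.001, -1.0]]
wrist_force: [-0.2, -0.4, -2.0]
finger_gap: 0.045
grip_force: 61.6
```

Call:
step_arm --pt "0 0 0 0 0 0 -1" --pt "0 0 0 0 0 0 -1" --pt "0 0 0 0 0 0 -1" --pt "0 0 0 0 0 0 -1" --pt "0 0 0 0 0 0 -1"

```text
time: 17.3
tcp_pos: [0.4574, -0.0779, 0.1701]
eef_rot: [[0.968, 0.25, -0.0], [0.25, -0.968, 0.0], [-0.0, -0.0, -1.0]]
wrist_force: [-0.7, -1.2, -1.6]
finger_gap: 0.0448
grip_force: 61.6
```

```bash
python3 look.py a5
```

```text
[ 0.45739713 -0.07787767  0.17012169] 17.3
```

View pics/a5.png

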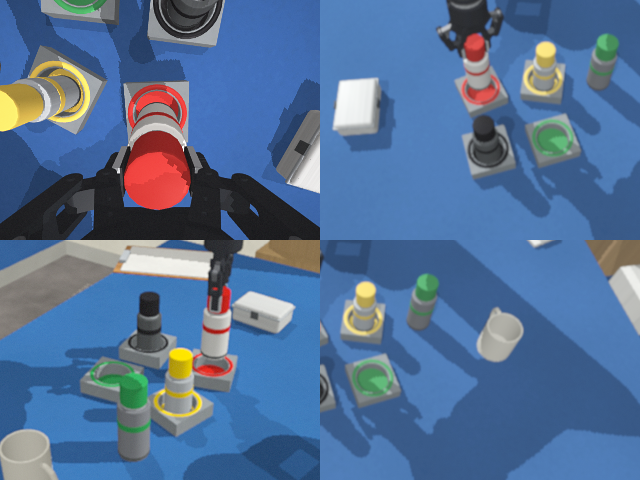

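The red flask is held upright over the centre of the red holder, so I'll lower it.

Call:
step_arm --pt "0 0 0.012 0 0 0 -1" --pt "0 0 0.018 0 0 0 -1" --pt "0 0 0.014 0 0 0 -1" --pt "0 0 0.007 0 0 0 -1" --pt "0 0 0.003 0 0 0 -1"

```text
time: 17.95
tcp_pos: [0.4571, -0.0776, 0.1157]
eef_rot: [[0.968, 0.25, -0.001], [0.25, -0.968, 0.0], [-0.001, -0.001, -1.0]]
wrist_force: [-6.2, 2.7, 26.3]
finger_gap: 0.0448
grip_force: 64.3
```

Call:
step_arm --pt "0 0 0.001 0 0 0 -1" --pt "0 0 0 0 0 0 -1" --pt "0 0 0 0 0 0 -0.2" --pt "0 0 0 0 0 0 0.3" --pt "0 0 0 0 0 0 1"

```text
time: 18.45
tcp_pos: [0.4573, -0.0778, 0.1153]
eef_rot: [[0.968, 0.25, 0.0], [0.25, -0.968, -0.0], [0.0, 0.0, -1.0]]
wrist_force: [-0.7, 0.0, 0.4]
finger_gap: 0.0686
grip_force: 0.0
```

Call:
step_arm --pt "0 0 0 0 0 0 1" --pt "0 0 0 0 0 0 1" --pt "0 0 -0.03 0 0 0 1" --pt "0 0 -0.05 0 0 0 1" --pt "0 0 -0.05 0 0 0 1"

```text
time: 18.95
tcp_pos: [0.4567, -0.0776, 0.2467]
eef_rot: [[0.968, 0.25, -0.001], [0.25, -0.968, 0.0], [-0.001, -0.001, -1.0]]
wrist_force: [0.7, 0.3, 0.3]
finger_gap: 0.0853
grip_force: 0.0
```

Call:
step_arm --pt "0.0056 -0.035 0 0 0 0 1" --pt "0.0056 -0.035 0 0 0 0 1" --pt "0.0056 -0.035 0 0 0 0 1" --pt "0.0056 -0.035 0 0 0 0 1" --pt "0.0056 -0.035 0 0 0 0 1" --squeeze 40

```text
time: 19.45
tcp_pos: [0.4402, 0.1001, 0.2454]
eef_rot: [[0.968, 0.25, 0.0], [0.25, -0.968, -0.0], [0.0, 0.0, -1.0]]
wrist_force: [0.4, -0.5, 0.1]
finger_gap: 0.0852
grip_force: 0.0
```

Call:
step_arm --pt "0.0056 -0.035 0 0 0 0 1" --pt "0.0056 -0.035 0 0 0 0 1" --pt "0.0056 -0.035 0 0 0 0 1" --pt "0 0 0 0 0 0 1" --pt "0 0 0 0 0 0 1"

```text
time: 19.95
tcp_pos: [0.4304, 0.2049, 0.2451]
eef_rot: [[0.968, 0.252, -0.0], [0.252, -0.968, -0.0], [-0.0, 0.0, -1.0]]
wrist_force: [0.0, -0.8, -1.1]
finger_gap: 0.0853
grip_force: 0.0
```

Call:
step_arm --pt "0 0 0 0 0 0 1" --pt "0 0 0 0 0 0 1" --pt "0 0 0 0 0 0 1" --pt "0 0 0 0 0 0 1" --pt "0 0 0 0 0 0 1"

```text
time: 20.45
tcp_pos: [0.4307, 0.2044, 0.2453]
eef_rot: [[0.968, 0.25, 0.0], [0.25, -0.968, 0.0], [0.0, -0.0, -1.0]]
wrist_force: [0.5, -0.1, -0.4]
finger_gap: 0.0856
grip_force: 0.0
```

```bash
python3 look.py a6
python3 - <<'E'
import pickle;from loc import *
s,d=pickle.load(open('a6.pkl','rb'));c=wcam(s,d['wrist'])
m,st,ce=comp(mask(c['color'],'green'),(310,185),60);print(st,ce,plane(c,*ce,.16))
E
```

```text
[0.43069158 0.20436921 0.24531749] 20.45
[ 271  154   75   77 4421] [307.61886451 192.41913594] [0.4658353  0.21741276]
```

View pics/a6.png

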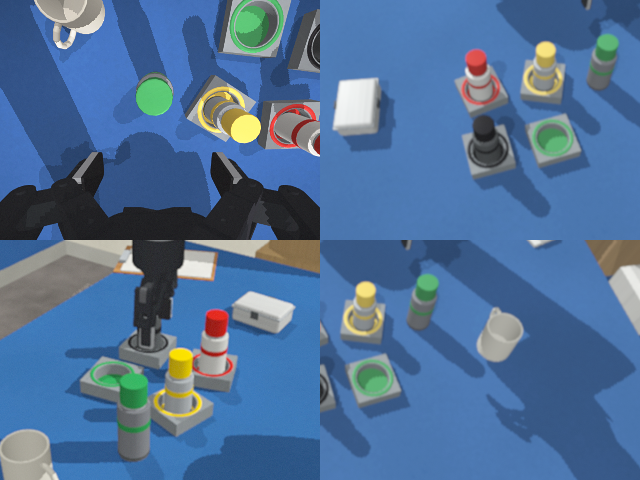

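Red is seated too, and the green cap is at wrist (308,192).

Call:
step_arm --pt "0.0185 -0.002 0 0 0 0 1" --pt "0.0185 -0.002 0 0 0 0 1" --pt "0 0 0.03 0 0 0 1" --pt "0 0 0.035 0 0 0 1" --pt "0 0 0.03 0 0 0 1"

```text
time: 21.1
tcp_pos: [0.4651, 0.2176, 0.1487]
eef_rot: [[0.968, 0.25, -0.0], [0.25, -0.968, -0.0], [-0.001, 0.0, -1.0]]
wrist_force: [0.3, -0.1, -0.2]
finger_gap: 0.0852
grip_force: 0.0
```

Call:
step_arm --pt "0 0 0.02 0 0 0 1" --pt "0 0 0.01 0 0 0 1" --pt "0 0 0 0 0 0 1" --pt "0 0 0 0 0 0 -1" --pt "0 0 0 0 0 0 -1"

```text
time: 21.6
tcp_pos: [0.466, 0.218, 0.1215]
eef_rot: [[0.968, 0.25, 0.002], [0.25, -0.968, 0.001], [0.002, -0.0, -1.0]]
wrist_force: [-0.7, -0.6, -0.2]
finger_gap: 0.059
grip_force: 0.0
```

Call:
step_arm --pt "0 0 0 0 0 0 -1" --pt "0 0 0 0 0 0 -1" --pt "0 0 0 0 0 0 -1" --pt "0 0 0 0 0 0 -1" --pt "0 0 0 0 0 0 -1"

```text
time: 22.1
tcp_pos: [0.466, 0.2179, 0.1215]
eef_rot: [[0.968, 0.25, 0.002], [0.25, -0.968, 0.001], [0.002, -0.0, -1.0]]
wrist_force: [-0.6, -1.6, 5.9]
finger_gap: 0.0474
grip_force: 40.7
```

Call:
step_arm --pt "0 0 -0.01 0 0 0 -1" --pt "0 0 -0.02 0 0 0 -1" --pt "0 0 -0.02 0 0 0 -1" --pt "0 0 -0.01 0 0 0 -1" --pt "0 0 0 0 0 0 -1" --squeeze 60

```text
time: 22.6
tcp_pos: [0.4658, 0.2179, 0.1816]
eef_rot: [[0.968, 0.25, 0.002], [0.25, -0.968, 0.001], [0.002, -0.0, -1.0]]
wrist_force: [0.4, -0.3, -3.5]
finger_gap: 0.0468
grip_force: 62.2
```

Call:
step_arm --pt "0.0054 0.009 0 0 0 0 -1" --pt "0.0108 0.018 0 0 0 0 -1" --pt "0.0141 0.0234 0 0 0 0 -1" --pt "0.0141 0.0234 0 0 0 0 -1" --pt "0.0141 0.0234 0 0 0 0 -1"

```text
time: 23.1
tcp_pos: [0.547, 0.1368, 0.1789]
eef_rot: [[0.968, 0.25, -0.002], [0.25, -0.968, -0.0], [-0.002, -0.0, -1.0]]
wrist_force: [0.3, 0.1, -3.5]
finger_gap: 0.0468
grip_force: 62.3
```

Call:
step_arm --pt "0.0141 0.0234 0 0 0 0 -1" --pt "0.0141 0.0234 0 0 0 0 -1" --pt "0.0108 0.018 0 0 0 0 -1" --pt "0.0065 0.0108 0 0 0 0 -1" --pt "0.0043 0.0072 0 0 0 0 -1"

```text
time: 23.6
tcp_pos: [0.6156, 0.0695, 0.1791]
eef_rot: [[0.968, 0.249, -0.002], [0.249, -0.968, -0.0], [-0.002, -0.0, -1.0]]
wrist_force: [-1.0, -0.0, -2.0]
finger_gap: 0.047
grip_force: 62.3
```

Call:
step_arm --pt "0 0 0 0 0 0 -1" --pt "0 0 0 0 0 0 -1" --pt "0 0 0 0 0 0 -1" --pt "0 0 0 0 0 0 -1" --pt "0 0 0 0 0 0 -1"

```text
time: 24.1
tcp_pos: [0.6152, 0.0709, 0.1805]
eef_rot: [[0.968, 0.251, 0.0], [0.251, -0.968, 0.0], [0.0, 0.0, -1.0]]
wrist_force: [0.3, 0.1, -3.2]
finger_gap: 0.0466
grip_force: 62.3
```

```bash
python3 look.py a7
```

```text
[0.61515179 0.07090813 0.18046295] 24.1
```

View pics/a7.png

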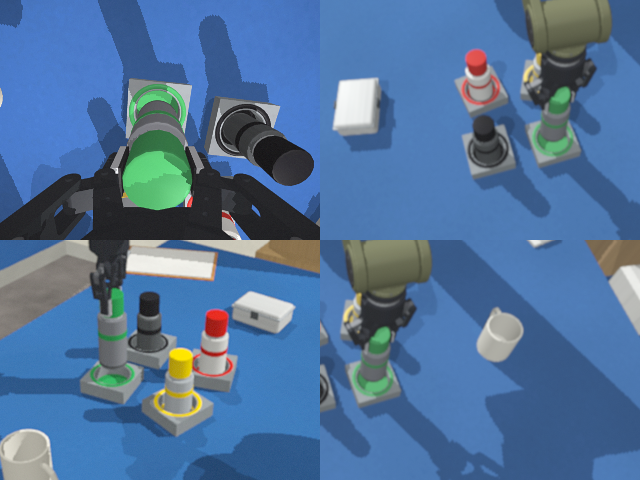

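Green is held upright and centred over its holder, so I'll lower it by 55 mm and let go.

Call:
step_arm --pt "0 0 0.012 0 0 0 -1" --pt "0 0 0.018 0 0 0 -1" --pt "0 0 0.014 0 0 0 -1" --pt "0 0 0.007 0 0 0 -1" --pt "0 0 0.003 0 0 0 -1"

```text
time: 24.75
tcp_pos: [0.6152, 0.0705, 0.1257]
eef_rot: [[0.968, 0.25, -0.001], [0.25, -0.968, 0.0], [-0.001, -0.0, -1.0]]
wrist_force: [-3.0, 0.8, 8.8]
finger_gap: 0.047
grip_force: 63.4
```

Call:
step_arm --pt "0 0 0.001 0 0 0 -1" --pt "0 0 0 0 0 0 -1" --pt "0 0 0 0 0 0 -0.2" --pt "0 0 0 0 0 0 0.3" --pt "0 0 0 0 0 0 1"

```text
time: 25.25
tcp_pos: [0.6155, 0.0706, 0.1258]
eef_rot: [[0.968, 0.25, 0.001], [0.25, -0.968, 0.0], [0.001, 0.0, -1.0]]
wrist_force: [-0.5, -0.2, -0.7]
finger_gap: 0.0681
grip_force: 0.0
```

Call:
step_arm --pt "0 0 0 0 0 0 1" --pt "0 0 0 0 0 0 1" --pt "0 0 -0.03 0 0 0 1" --pt "0 0 -0.05 0 0 0 1" --pt "0 0 -0.05 0 0 0 1"

```text
time: 25.75
tcp_pos: [0.6149, 0.0705, 0.2566]
eef_rot: [[0.968, 0.25, -0.001], [0.25, -0.968, -0.0], [-0.001, -0.0, -1.0]]
wrist_force: [-0.0, 0.0, -0.4]
finger_gap: 0.0852
grip_force: 0.0
```

Call:
step_arm --pt "-0.04 0 -0.02 0 0 0 1" --pt "-0.04 0 0 0 0 0 1" --pt "-0.02 0 0 0 0 0 1" --pt "0 0 0 0 0 0 1" --pt "0 0 0 0 0 0 1"

```text
time: 26.25
tcp_pos: [0.5188, 0.0455, 0.2758]
eef_rot: [[0.968, 0.25, 0.001], [0.25, -0.968, 0.0], [0.001, 0.0, -1.0]]
wrist_force: [0.6, -0.6, 0.5]
finger_gap: 0.0853
grip_force: 0.0
```

```bash
python3 look.py a8;python3 - <<'E'
import pickle;from loc import *
s,d=pickle.load(open('a8.pkl','rb'));D=d['side'];print(s['qd'])
H={'red':(.458,-.078,.154),'yellow':(.456,.078,.144),'green':(.6156,.0708,.164),'black':(.6214,-.078,.149)}
S=d['scene']
for k,(x,y,z) in H.items():
    X=np.array([x,y,z-.0215]);p=S['R']@X+S['t'];u,v=p[0]/p[2]*S['fx']+S['cx'],p[1]/p[2]*S['fy']+S['cy']
    m,st,ce=comp(mask(S['color'],k),(u,v),8);print(k,plane(S,*ce,z-.0215)-(x,y),st)
E
```

```text
[0.51877224 0.04553745 0.27577533] 26.25
[ 0.00575137  0.03151156 -0.01988908  0.00145901 -0.00147509  0.00174529]
red [-0.00230391  0.00029188] [267 181  19  24 376]
yellow [ 0.01110483 -0.00159759] [338 184  16  12 134]
green [-0.00279835 -0.00078298] [344 229  24  28 531]
black [0.01619879 0.00017156] [275 257  20  15 155]
```

View pics/a8.png

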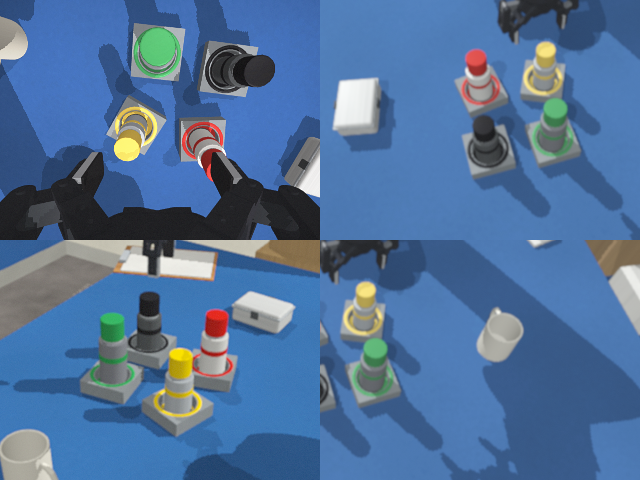

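All four flasks stand upright in their own holders. Nothing touches them, and the mug and lunch box haven't moved.

```bash
python3 -c "
from rig import manip
print(manip.sign_off())"
```

```text
the job is handed in; nothing more can be done
None
```

I stood all four flasks upright in the holders matching their caps, released them, and handed the job in at about 26 s; the hand-in returned no verdict.

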